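# Check sample tins and reject the stiff one

## Robot

A 7-joint arm with a two-finger parallel gripper is mounted at the origin on the work surface. World frame = base frame: x ahead of the robot, y to its left, z up, the work surface at z = 0. Lengths are in m, angles in rad, forces in N, time in s.
With the tool pointing down it reaches from about 0.4 to 0.85 m from the base axis. Payload 4.5 kg.
Tool frame: the origin (TCP) lies midway between the tips of the shut fingers; the grasp point (between the pads) lies 19 mm behind it; z points along the fingers, y is the line along which they close (so a half turn about z gives the same grasp; the last joint's range is limited). The gripper opens to 88 mm and grips with 3 to 60 N. Pads are 18 mm wide; open, the fingers measure 123 mm over their backs; the gripper's body (75 mm by 187 mm) begins 45 mm behind the grasp point.
Start: joints at [1.275, 0.689, -0.195, 1.565, 0.157, 0.902, -0.215], TCP at [0.202, -0.591, 0.239] pointing down, gripper open.
Joint ranges: [-3.01, 3.01], [-0.46, 2.08], [-1.47, 1.51], [0.13, 2.56], [-1, 4.14], [0.04, 2.09], [-2.66, 2.66]. Speed limits (rad/s): [2.57, 2.57, 3.14, 3.14, 3.14, 3.14, 3.14].

## Interface

Orientations are given as a unit quaternion [x, y, z, w].
In Python, from plant import * gives the robot as it stands.
- The arm moves only by the tool send_rows, never from a script. Its argument "targets" is a list of rows, each a list of 2 entries, a list of its own where there are three numbers: the shift along the tool's x, y, z in units of 0.3 m (1.0 is 0.3 m), then the turn, a rotation vector about the tool's x, y, z in units of pi rad (1.0 is pi rad). A call has 1 to 12 rows; each row is the pose to reach, as a shift and turn from the pose commanded when the call began, along the tool's axes at that moment, turning the shorter way round; what a row does not reach only later rows make up. A row lasts 1/8 s, in which the tool goes at most 62.5 mm and 10.7 degrees, less where a joint would pass 70% of its speed; a pose out of reach is approached as far as the arm can. A call with a number of a shift or a turn outside -1 to 1 is refused whole. A call with a gripper value outside its range is refused whole. "fingers" is the opening, from 0 (shut) to 1 (fully open), set as the call begins (left out, the last holds). The fingers move at their own pace and stop on an object; "newtons" is the grip in N (left out, the last holds). Time passes only in rows, so rows that repeat a pose let the fingers close. It gives the time, the measured TCP pose, the force, the opening and the grip force at its end, in the units of the state.
- get_state(): the state, without advancing time (a new reading comes with each control period).
- snapshot(name): name is "scene" or "side" or "wrist"; returns a dict with "img" (420x560x3 uint8, blue, green, red), "fx", "fy", "cx", "cy" (pixels), "cam_to_world" (4x4, takes a point from camera to world coordinates); the wrist camera has in their place "T_tool_cam" (4x4, takes a point from camera to tool coordinates, whose origin is the TCP and whose axes are the flange's). Camera axes: x right, y down, z forward; pixel columns grow to the right and rows downward; lengths in m; the calibration is good to about 2 mm. A picture is of the moment at which its call begins: read the wrist's pose just before it. There is no depth.
- finish_job(): hands the job in; it is judged then, once.
The state is a dict: "clock": time; "q": joint angles; "qd": joint speeds; "joint_torque": joint torques, N m; "tool_pos": TCP position; "eef_rot": TCP orientation; "contact_force": force on the tool from outside, world axes, zero at the start; "moment": the same for the moment, N m; "opening": opening from 0.0 (shut) to 1.0 (fully open); "finger_force": force on a finger pad.
Only numpy, scipy, OpenCV 4.12 (cv2) and the standard library are available. Lean on these libraries where they do the work, as an engineer would, in place of code of your own. Each camera call takes 0.05 s, during which the arm holds its last target. There are 200 camera calls.

## Task

Open all three tins to find the one whose hinge is stiff: a good lid drops shut by itself if let go part-way, a stiff one stays where it is left. Leave the two good tins where they stand with their lids fully open, and set the stiff tin flat in the grey reject tray with its lid standing by itself about half-way to upright, the sign that it is faulty. Keep the tins level, and do not disturb the other things on the desk.

Things in the scene. Friction and masses are not known exactly. Their poses are not given: they have to be found in the camera images.
- tin_a: Plain aluminium hinged tin, one of three that look alike, loose, about 0.5 kg; nothing to see tells which is stiff. Base 100 (x) x 62 (y) x 30 mm high, origin at the centre of its underside, z up; hinge at its +x end (away from the robot), T-handle at its -x end. The lid is 58 mm wide, 6 mm thick, so fingers closing along y on the long sides grip the base alone.
- lid_a (a joint): Lid angle of tin_a: 0 shut, 1.57 upright, 1.9 rad the stop (leaning back, where any lid stays). A good hinge is nearly frictionless: let go short of upright, its lid falls shut at once. A stiff hinge takes about 0.1 N m to turn (about 1 N at the handle): its lid stays wherever it is left.
- handle_a (a point): Middle of the T-handle of tin_a's lid: a round cross bar, 10 mm diameter, 24 mm long along y, on a neck 10 mm wide that holds it in the lid's plane 24 mm out from the lid's free edge. Pinched lightly by its two ends it turns between the fingers as the lid swings. Moves with the lid; shut, it lies 77 mm from the tin's origin towards -x, 34 mm up.
- hinge_a (a point): On the hinge axis of tin_a, which is the tin's y axis direction; in the tin's frame at x +53 mm, z +31 mm. The handle's bar is 130 mm from it, 3 mm above the hinge plane with the lid shut; the lid swings up about +y from the tin's -x side over to +x.
- tin_b: Plain aluminium hinged tin, one of three that look alike, loose, about 0.5 kg; nothing to see tells which is stiff. Base 100 (x) x 62 (y) x 30 mm high, origin at the centre of its underside, z up; hinge at its +x end (away from the robot), T-handle at its -x end. The lid is 58 mm wide, 6 mm thick, so fingers closing along y on the long sides grip the base alone.
- lid_b (a joint): Lid angle of tin_b: 0 shut, 1.57 upright, 1.9 rad the stop (leaning back, where any lid stays). A good hinge is nearly frictionless: let go short of upright, its lid falls shut at once. A stiff hinge takes about 0.1 N m to turn (about 1 N at the handle): its lid stays wherever it is left.
- handle_b (a point): Middle of the T-handle of tin_b's lid: a round cross bar, 10 mm diameter, 24 mm long along y, on a neck 10 mm wide that holds it in the lid's plane 24 mm out from the lid's free edge. Pinched lightly by its two ends it turns between the fingers as the lid swings. Moves with the lid; shut, it lies 77 mm from the tin's origin towards -x, 34 mm up.
- hinge_b (a point): On the hinge axis of tin_b, which is the tin's y axis direction; in the tin's frame at x +53 mm, z +31 mm. The handle's bar is 130 mm from it, 3 mm above the hinge plane with the lid shut; the lid swings up about +y from the tin's -x side over to +x.
- tin_c: Plain aluminium hinged tin, one of three that look alike, loose, about 0.5 kg; nothing to see tells which is stiff. Base 100 (x) x 62 (y) x 30 mm high, origin at the centre of its underside, z up; hinge at its +x end (away from the robot), T-handle at its -x end. The lid is 58 mm wide, 6 mm thick, so fingers closing along y on the long sides grip the base alone.
- lid_c (a joint): Lid angle of tin_c: 0 shut, 1.57 upright, 1.9 rad the stop (leaning back, where any lid stays). A good hinge is nearly frictionless: let go short of upright, its lid falls shut at once. A stiff hinge takes about 0.1 N m to turn (about 1 N at the handle): its lid stays wherever it is left.
- handle_c (a point): Middle of the T-handle of tin_c's lid: a round cross bar, 10 mm diameter, 24 mm long along y, on a neck 10 mm wide that holds it in the lid's plane 24 mm out from the lid's free edge. Pinched lightly by its two ends it turns between the fingers as the lid swings. Moves with the lid; shut, it lies 77 mm from the tin's origin towards -x, 34 mm up.
- hinge_c (a point): On the hinge axis of tin_c, which is the tin's y axis direction; in the tin's frame at x +53 mm, z +31 mm. The handle's bar is 130 mm from it, 3 mm above the hinge plane with the lid shut; the lid swings up about +y from the tin's -x side over to +x.
- tray: Reject tray: open grey plastic box fixed to the desk, outside 200 (x) x 180 (y) x 30 mm high, walls and floor 5 mm; origin at the centre of its underside.
- pill_bottle: Small white pill bottle, 34 mm diameter, 62 mm tall, loose bystander; origin at the centre of its underside.
- eraser: White eraser lying flat, 44 x 18 x 11 mm, loose bystander; origin at the centre of its underside.
- big_bottle: White supplement bottle, 64 mm diameter, 115 mm tall, loose bystander; origin at the centre of its underside.
- amber_bottle: Dark bottle with yellow cap, 56 mm diameter, 95 mm tall, loose bystander; origin at the centre of its underside.
- mouse: Black computer mouse, 100 x 58 x 32 mm, loose bystander; origin at the centre of its underside.
- stapler: Desk stapler, 130 x 34 x 45 mm, loose bystander; origin at the centre of its underside.
- mug: White mug, 76 mm diameter, 90 mm tall, handle to its +y, loose bystander; origin at the centre of its underside.

How it is judged:
By the outcome, as a careful person would: the job done as asked, in the order asked, and still so for the second after the job is handed in, with the robot touching nothing.
It also fails if it takes over 72 s, if anything falls off the work surface, if the arm or the gripper's body presses on something with over 40 N, if the wrist force passes 120 N, or if a joint passes its speed limit or range.

## Working session

There is one attempt and no reset: what is moved stays moved. The work goes in short steps, Python scripts to look and compute and a tool call to move; the robot and the scene stay as the last step left them, time stands still between calls to the robot, and variables do not carry over. Pictures are saved under pics/ and viewed, at most 10 in all, crops included, and the job is handed in when it is done.

Besides the shell and the picture viewer there is one more tool, called as name([rows], argument=value, ...), one row to a line, values as JSON. send_rows: Moves the arm, as the interface text tells. Its arguments: {"type":"object","properties":{"targets":{"type":"array"},"fingers":{"type":"number"},"newtons":{"type":"number"}},"required":["targets"]}

```bash
mkdir -p pics; ls
python3 - <<'E'
from plant import *
import cv2
s=get_state();print({k:s[k] for k in("clock","tool_pos","eef_rot","opening")})
import numpy as np
np.set_printoptions(precision=4,suppress=True)
for n in("scene","side"):
    d=snapshot(n);cv2.imwrite(f"pics/{n}0.png",d["img"]);print(n,d["fx"],d["fy"],d["cx"],d["cy"]);print(np.array(d["cam_to_world"]))
d=snapshot("wrist");print(np.array(d["T_tool_cam"]))
E
```

```text
pics
{'clock': 0.0, 'tool_pos': array([ 0.20215497, -0.59073443,  0.23792292]), 'eef_rot': array([ 9.86423910e-01,  1.64216435e-01, -2.26251236e-04, -8.84108252e-04]), 'opening': 0.9973372240497547}
scene 474.888307077657 474.888307077657 267.00255850415306 214.36031437133968
[[-0.8808  0.2702 -0.3889  1.0474]
 [ 0.4735  0.4935 -0.7295  0.8543]
 [-0.0051 -0.8267 -0.5626  0.7545]
 [ 0.      0.      0.      1.    ]]
side 399.20404053620746 399.20404053620746 276.16301889191266 208.22489419689472
[[-0.7296 -0.3705  0.5748 -0.1174]
 [-0.6837  0.4163 -0.5994  0.6589]
 [-0.0172 -0.8303 -0.557   0.7223]
 [ 0.      0.      0.      1.    ]]
[[-0.0011 -0.9649 -0.2627  0.0669]
 [ 1.     -0.001  -0.0008 -0.    ]
 [ 0.0005 -0.2627  0.9649 -0.1454]
 [ 0.      0.      0.      1.    ]]
```

View pics/scene0.png

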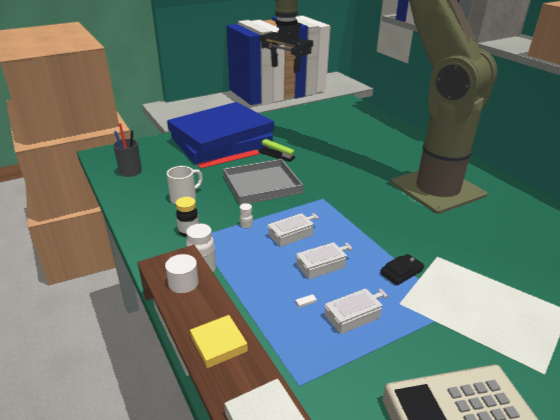

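View pics/side0.png

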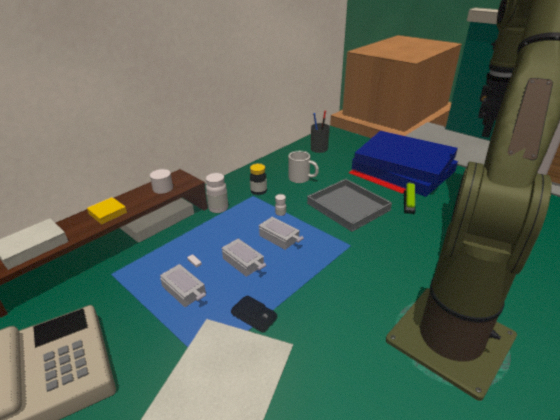

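Run:
```python
import cv2
a=cv2.imread("pics/scene0.png")[205:335,255:400];cv2.imwrite("pics/sc.png",cv2.resize(a,None,fx=4.5,fy=4.5,interpolation=cv2.INTER_CUBIC))
a=cv2.imread("pics/side0.png")[205:310,155:310];cv2.imwrite("pics/sd.png",cv2.resize(a,None,fx=5,fy=5,interpolation=cv2.INTER_CUBIC))
```

```text
(no output)
```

View pics/sc.png

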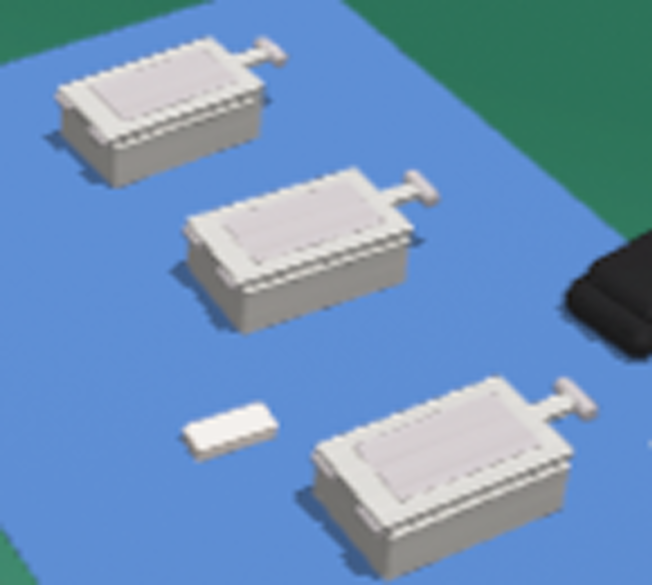

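View pics/sd.png

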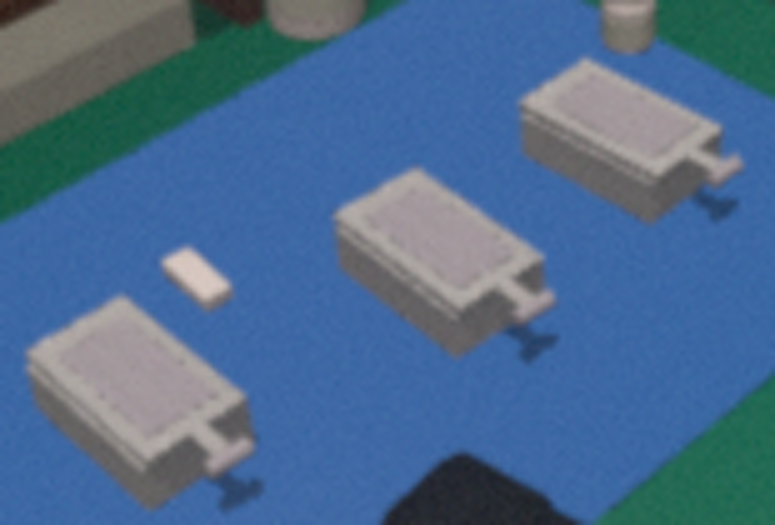

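```bash
cat > h.py <<'E'
import numpy as np
from scipy.optimize import least_squares
from plant import *
def cams():
    return {n:snapshot(n) for n in("scene","side")}
def proj(c,P):
    T=np.linalg.inv(np.array(c["cam_to_world"]));p=np.atleast_2d(P)@T[:3,:3].T+T[:3,3]
    return np.c_[c["fx"]*p[:,0]/p[:,2]+c["cx"],c["fy"]*p[:,1]/p[:,2]+c["cy"]]
def onz(c,uv,z):
    T=np.array(c["cam_to_world"]);r=T[:3,:3]@[(uv[0]-c["cx"])/c["fx"],(uv[1]-c["cy"])/c["fy"],1]
    return T[:3,3]+r*(z-T[2,3])/r[2]
def fit(obs,C,z0=0,x0=(.5,0,0)):
    def W(p,P):
        c,s=np.cos(p[2]),np.sin(p[2]);P=np.array(P)
        return np.c_[p[0]+c*P[:,0]-s*P[:,1],p[1]+s*P[:,0]+c*P[:,1],P[:,2]+z0]
    f=lambda p:np.concatenate([(proj(C[n],W(p,[o[0] for o in L]))-[o[1] for o in L]).ravel() for n,L in obs.items()])
    r=least_squares(f,x0,loss="soft_l1");return r.x,f(r.x)
E
python3 - <<'E'
from h import *
np.set_printoptions(precision=4,suppress=True)
C=cams()
H=(-.077,0,.034);LP=(-.053,.029,.037);LM=(-.053,-.029,.037);BM=(-.05,.031,0);BP=(.05,.031,0)
S=lambda u,v:(255+u/4.5,205+v/4.5); D=lambda u,v:(155+u/5,205+v/5)
T={"1":({H:S(271,50),LP:S(265,85),LM:S(210,38),BP:S(117,186)},{H:D(724,170),LP:D(655,172),LM:D(722,128),BM:D(650,222)}),
"2":({H:S(423,188),LP:S(413,230),LM:S(355,168),BP:S(247,332)},{H:D(535,303),LP:D(460,310),LM:D(543,256),BM:D(456,356)}),
"3":({H:S(578,399),LP:S(573,455),LM:S(497,378),BP:S(388,579)},{H:D(229,457),LP:D(150,460),LM:D(245,398),BM:D(153,508)})}
for k,(a,b) in T.items():
    p,r=fit({"scene":list(a.items()),"side":list(b.items())},C);print(k,p,np.degrees(p[2]),"\n",r.round(1))
cs=[(.1,-.09,.03),(-.1,-.09,.03),(-.1,.09,.03),(.1,.09,.03)]
p,r=fit({"scene":list(zip(cs,[(224,179),(287,163),(301,182),(236,198)])),"side":list(zip(cs,[(347,182),(390,203),(351,223),(308,202)]))},C,x0=(.6,-.35,0));print("tray",p,r.round(1))
for n,L in {"scene":{"pill":(246,225),"mouse":(403,270),"eraser":(306,301),"big":(202,268),"amber":(187,233),"mug":(182,200)},"side":{"pill":(280,213),"mouse":(254,314),"eraser":(194,260),"big":(216,208),"amber":(258,192),"mug":(299,180)}}.items():
    for k,v in L.items():print(n,k,onz(C[n],v,.005)[:2])
E
```

```text
1 [ 0.5162 -0.0097  0.03  ] 1.7215444997872014 
 [-0.1 -0.4  0.1 -1.   0.1 -1.3 -0.4  0.4 -0.4  0.3  0.   0.5 -0.2 -0.4
 -0.2  0.8]
2 [ 0.5156  0.1339 -0.0437] -2.505731596610484 
 [-0.3 -0.9  0.4 -1.8  0.2 -1.3 -0.5  0.5 -0.5  0.9 -0.4 -0.3 -0.2 -0.2
 -0.1  1. ]
3 [ 0.5489  0.3046 -0.0213] -1.2227773334575975 
 [-0.6 -1.   0.4 -2.2  0.4 -2.  -0.3  0.3 -0.3  0.1 -1.   0.   0.  -0.5
 -0.8  1.2]
tray [ 0.4606 -0.2778 -0.1964] [ -0.2 -11.8  -3.6  -4.6   1.8   3.2   1.5  -2.1  -0.3  -3.6   1.4   0.4
  -1.2   0.8  -1.5  -7.1]
scene pill [ 0.6037 -0.0997]
scene mouse [0.3563 0.2464]
scene eraser [0.6149 0.2237]
scene big [0.7754 0.0096]
scene amber [ 0.7574 -0.142 ]
scene mug [ 0.7131 -0.3037]
side pill [ 0.5952 -0.1013]
side mouse [0.3606 0.2419]
side eraser [0.617  0.2198]
side big [0.7696 0.0159]
side amber [ 0.738  -0.1445]
side mug [ 0.6861 -0.3007]
```

Run:
```python
import cv2,numpy as np
a=cv2.imread("pics/scene0.png")[155:210,213:313];b=cv2.imread("pics/side0.png")[175:235,300:400]
cv2.imwrite("pics/tr.png",cv2.resize(np.vstack([a,b]),None,fx=5,fy=5,interpolation=cv2.INTER_CUBIC))
```

```text
(no output)
```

View pics/tr.png

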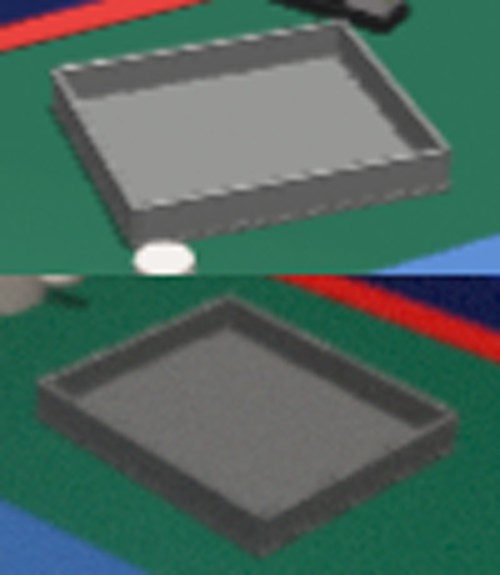

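send_rows([
  [[0.1,-0.12,-0.02],[0,0,0]],
  [[0.2,-0.25,-0.04],[0,0,0]],
  [[0.3,-0.37,-0.06],[0,0,0]],
  [[0.4,-0.5,-0.08],[0,0,0]],
  [[0.5,-0.62,-0.1],[0,0,0]],
  [[0.6,-0.75,-0.12],[0,0,0]],
  [[0.7,-0.87,-0.14],[0,0,0]],
  [[0.8,-1.0,-0.16],[0,0,0]],
], fingers=0.5, newtons=4)

```text
clock: 1.25
tool_pos: [0.3329, -0.2285, 0.2871]
eef_rot: [0.986, 0.164, 0.0, 0.0]
contact_force: [0.7, 0.9, 0.1]
opening: 0.497
finger_force: 0.0
```

send_rows([
  [[0.1,-0.12,0],[0,0,0.013]],
  [[0.2,-0.25,0],[0,0,0.026]],
  [[0.3,-0.37,0],[0,0,0.039]],
  [[0.4,-0.5,0],[0,0,0.052]],
  [[0.5,-0.62,0],[0,0,0.065]],
  [[0.6,-0.75,0],[0,0,0.078]],
  [[0.7,-0.87,0],[0,0,0.092]],
  [[0.8,-1.0,0],[0,0,0.105]],
  [[0.8,-1.0,0],[0,0,0.105]],
  [[0.8,-1.0,0],[0,0,0.105]],
])

```text
clock: 2.5
tool_pos: [0.4618, 0.1309, 0.2865]
eef_rot: [1.0, -0.0, -0.0, 0.001]
contact_force: [-0.6, -0.9, 0.7]
opening: 0.497
finger_force: 0.0
```

```bash
cat >> h.py <<'E'
from scipy.spatial.transform import Rotation as R
def tgt(*L):
    "rows for world targets (x,y,z,yaw), tool pointing down"
    s=get_state();p=np.array(s["tool_pos"]);q=R.from_quat(s["eef_rot"])
    print("t %.2f tcp"%s["clock"],p.round(4),"yaw %.2f"%q.as_euler("ZYX",degrees=True)[0],"open %.3f"%s["opening"],"F",np.round(s["contact_force"],1),"grip %.1f"%s["finger_force"] if np.isscalar(s["finger_force"]) else s["finger_force"])
    for x,y,z,a in L:
        g=R.from_euler("z",a)*R.from_euler("x",np.pi)
        print(((q.inv().apply(np.array([x,y,z])-p))/.3).round(3).tolist(),((q.inv()*g).as_rotvec()/np.pi).round(3).tolist())
E
python3 - <<'E'
from h import *
import cv2
np.set_printoptions(precision=4,suppress=True)
tgt((.46,.13,.3,0))
d=snapshot("wrist");cv2.imwrite("pics/w1.png",d["img"]);np.save("w1.npy",np.array([d["fx"],d["fy"],d["cx"],d["cy"]]));print(np.load("w1.npy"))
s=get_state();print(s["tool_pos"],s["eef_rot"],s["q"])
C=cams();cs=[(.1,-.09,.03),(-.1,-.09,.03),(-.1,.09,.03),(.1,.09,.03)]
p,r=fit({"scene":list(zip(cs,[(224,169),(281.6,159.4),(302.6,185.4),(239,197)])),"side":list(zip(cs,[(345.6,179.4),(391.4,202.4),(352,225),(308,196.6)]))},C,x0=(.6,-.35,0));print("tray",p,r.round(1))
E
```

```text
t 2.50 tcp [0.4618 0.1309 0.2865] yaw -0.01 open 0.497 F [-0.6 -0.9  0.7] grip 0.0
[-0.006, 0.003, -0.045] [0.0, 0.0, -0.0]
[315.0265 315.0265 274.8701 203.9082]
[0.4617 0.1302 0.2865] [ 1.     -0.0008 -0.0005  0.0007] [-0.2576  0.4354 -0.1688  1.9264  0.1013  0.7892 -2.0548]
tray [ 0.4598 -0.2765 -0.1583] [-0.6 -1.   0.9 -1.3  1.2 -0.9  0.5 -0.5 -0.4 -0.9 -0.   0.4 -0.4 -0.9
 -1.7 -0.6]
```

View pics/w1.png

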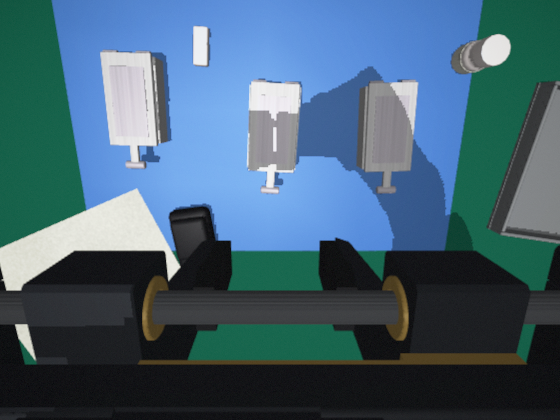

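Run:
```python
from h import *
from scipy.spatial.transform import Rotation as R
f=np.load("w1.npy");d=snapshot("wrist")
T=np.eye(4);T[:3,:3]=R.from_quat([1,-.0008,-.0005,.0007]).as_matrix();T[:3,3]=[.4617,.1305,.2865]
c=dict(fx=f[0],fy=f[1],cx=f[2],cy=f[3],cam_to_world=T@np.array(d["T_tool_cam"]))
P={1:(.5162,-.0097,.030),2:(.5156,.1339,-.0437),3:(.5489,.3046,-.0213)}
O={1:(387,189),2:(270,189),3:(135,165)}
for k,(x,y,a) in P.items():
    M=R.from_euler("z",a).as_matrix();W=lambda *v:np.array([x,y,0])+M@v
    print(k,"handle wrist",onz(c,O[k],.034)[:2].round(4),"fit",W(-.077,0,.034)[:2].round(4),"hinge",W(.053,0,.031).round(4))
    print("  expected px of lid corners",proj(c,np.array([W(.053,-.029,.037),W(.053,.029,.037),W(-.053,.029,.037),W(-.053,-.029,.037)])).round(0).tolist())
    h=W(-.077,0,.034);tgt((h[0],h[1],.1,a))
```

```text
1 handle wrist [ 0.4395 -0.0146] fit [ 0.4392 -0.012 ] hinge [ 0.5692 -0.0081  0.031 ]
  expected px of lid corners [[417.0, 81.0], [368.0, 83.0], [364.0, 172.0], [410.0, 170.0]]
t 2.70 tcp [0.462  0.1302 0.2868] yaw -0.14 open 0.501 F [-0.4  0.8 -0. ] grip 0.0
[-0.075, 0.474, 0.623] [0.0, 0.0, -0.01]
2 handle wrist [0.4399 0.1367] fit [0.4387 0.1373] hinge [0.5685 0.1316 0.031 ]
  expected px of lid corners [[298.0, 84.0], [249.0, 82.0], [247.0, 171.0], [293.0, 173.0]]
t 2.70 tcp [0.462  0.1302 0.2868] yaw -0.14 open 0.501 F [-0.4  0.8 -0. ] grip 0.0
[-0.078, -0.024, 0.623] [0.0, 0.0, 0.013]
3 handle wrist [0.4715 0.3074] fit [0.4719 0.3062] hinge [0.6019 0.3035 0.031 ]
  expected px of lid corners [[149.0, 53.0], [98.0, 52.0], [109.0, 145.0], [156.0, 146.0]]
t 2.70 tcp [0.462  0.1302 0.2868] yaw -0.14 open 0.501 F [-0.4  0.8 -0. ] grip 0.0
[0.032, -0.587, 0.622] [0.0, 0.0, 0.006]
```

send_rows([
  [[-0.03,-0.01,0.18],[0,0,0.007]],
  [[-0.06,-0.02,0.36],[0,0,0.014]],
  [[-0.075,-0.023,0.52],[0,0,0.014]],
  [[-0.075,-0.023,0.66],[0,0,0.014]],
  [[-0.075,-0.023,0.78],[0,0,0.014]],
  [[-0.075,-0.023,0.86],[0,0,0.014]],
  [[-0.075,-0.023,0.905],[0,0,0.014]],
  [[-0.075,-0.023,0.905],[0,0,0.014]],
])

```text
clock: 3.7
tool_pos: [0.4412, 0.1382, 0.0155]
eef_rot: [1.0, -0.023, -0.002, 0.001]
contact_force: [-0.7, 0.1, 0.8]
opening: 0.501
finger_force: 0.0
```

send_rows([
  [[0,0,0],[0,0,0]],
  [[0,0,0],[0,0,0]],
  [[0,0,0],[0,0,0]],
  [[0,0,0],[0,0,0]],
], fingers=0, newtons=4)

```text
clock: 4.2
tool_pos: [0.4414, 0.1387, 0.0166]
eef_rot: [1.0, -0.022, -0.001, 0.001]
contact_force: [0.3, -0.9, 0.9]
opening: 0.27
finger_force: 4.0
```

send_rows([
  [[0.003,0,-0.043],[0,0,0]],
  [[0.011,0,-0.086],[0,0,0]],
  [[0.022,0,-0.128],[0,0,0]],
  [[0.038,0,-0.168],[0,0,0]],
  [[0.058,0,-0.207],[0,0,0]],
  [[0.058,0,-0.207],[0,0,0]],
])

```text
clock: 4.95
tool_pos: [0.4587, 0.1383, 0.0796]
eef_rot: [1.0, -0.022, -0.001, 0.0]
contact_force: [-1.2, 0.3, 1.9]
opening: 0.269
finger_force: 4.0
```

send_rows([
  [[0,0,0],[0,0,0]],
  [[0,0,0],[0,0,0]],
  [[0,0,0],[0,0,0]],
  [[0,0,0],[0,0,0]],
  [[0,0,0],[0,0,0]],
], fingers=0.5)

```text
clock: 5.58
tool_pos: [0.4586, 0.1384, 0.0783]
eef_rot: [1.0, -0.022, -0.001, 0.0]
contact_force: [0.4, -1.0, -0.6]
opening: 0.499
finger_force: 0.0
```

send_rows([
  [[0,0,0],[0,0,0]],
  [[0,0,0],[0,0,0]],
  [[0,0,0],[0,0,0]],
  [[0,0,0],[0,0,0]],
  [[0,0,0],[0,0,0]],
], fingers=0)

```text
clock: 6.2
tool_pos: [0.4587, 0.1383, 0.0784]
eef_rot: [1.0, -0.022, -0.001, 0.001]
contact_force: [0.1, -0.0, -0.1]
opening: 0.271
finger_force: 4.0
```

send_rows([
  [[0.023,0,-0.036],[0,0,0]],
  [[0.05,0,-0.07],[0,0,0]],
  [[0.081,0,-0.101],[0,0,0]],
  [[0.05,0,-0.07],[0,0,0]],
  [[0.023,0,-0.036],[0,0,0]],
  [[0,0,0],[0,0,0]],
  [[-0.02,0,0.039],[0,0,0]],
  [[-0.036,0,0.079],[0,0,0]],
  [[-0.047,0,0.121],[0,0,0]],
  [[-0.055,0,0.164],[0,0,0]],
  [[-0.058,0,0.208],[0,0,0]],
  [[-0.058,0,0.208],[0,0,0]],
])

```text
clock: 7.7
tool_pos: [0.4414, 0.1394, 0.0155]
eef_rot: [1.0, -0.022, -0.001, 0.0]
contact_force: [1.2, 0.6, -1.7]
opening: 0.272
finger_force: 4.0
```

send_rows([
  [[0,0,0],[0,0,0]],
  [[0,0,0],[0,0,0]],
  [[0,0,0],[0,0,0]],
  [[0,0,-0.1],[0,0,0]],
  [[0,0,-0.25],[0,0,0]],
  [[0,0,-0.35],[0,0,0]],
  [[0,0,-0.35],[0,0,0]],
], fingers=0.5)

```text
clock: 8.57
tool_pos: [0.4425, 0.1394, 0.1229]
eef_rot: [1.0, -0.022, 0.001, -0.001]
contact_force: [-0.0, -0.6, -0.4]
opening: 0.501
finger_force: 0.0
```

Run:
```python
from h import *
tgt((.4395,-.013,.1214,.03),(.4395,-.013,.0155,.03),(.4717,.307,.1214,-.035))
```

```text
t 8.57 tcp [0.4425 0.1394 0.1229] yaw -2.57 open 0.501 F [-0.  -0.6 -0.4] grip 0.0
[0.013, 0.508, 0.004] [-0.0, -0.0, -0.024]
[0.012, 0.508, 0.357] [-0.0, -0.0, -0.024]
[0.072, -0.562, 0.006] [-0.0, -0.0, -0.003]
```

send_rows([
  [[0.002,0.15,0],[0,0,-0.007]],
  [[0.005,0.32,0],[0,0,-0.015]],
  [[0.01,0.46,0.05],[0,0,-0.024]],
  [[0.01,0.508,0.15],[0,0,-0.024]],
  [[0.01,0.508,0.25],[0,0,-0.024]],
  [[0.01,0.508,0.33],[0,0,-0.024]],
  [[0.01,0.508,0.357],[0,0,-0.024]],
  [[0.01,0.508,0.357],[0,0,-0.024]],
])

```text
clock: 9.57
tool_pos: [0.4436, -0.0136, 0.0183]
eef_rot: [1.0, 0.016, -0.009, 0.0]
contact_force: [-0.1, 0.2, -0.6]
opening: 0.499
finger_force: 0.0
```

send_rows([
  [[0,0,0],[0,0,0]],
  [[0,0,0],[0,0,0]],
  [[0,0,0],[0,0,0]],
  [[0,0,0],[0,0,0]],
], fingers=0, newtons=4)

```text
clock: 10.07
tool_pos: [0.4444, -0.0136, 0.0199]
eef_rot: [1.0, 0.016, -0.008, -0.0]
contact_force: [-1.6, 0.7, 0.6]
opening: 0.272
finger_force: 4.0
```

send_rows([
  [[0.003,0,-0.043],[0,0,0]],
  [[0.011,0,-0.086],[0,0,0]],
  [[0.022,0,-0.128],[0,0,0]],
  [[0.038,0,-0.168],[0,0,0]],
  [[0.058,0,-0.207],[0,0,0]],
  [[0.058,0,-0.207],[0,0,0]],
])

```text
clock: 10.82
tool_pos: [0.4627, -0.0134, 0.082]
eef_rot: [1.0, 0.015, -0.008, -0.0]
contact_force: [-2.0, 0.6, 0.8]
opening: 0.271
finger_force: 4.0
```

send_rows([
  [[0,0,0],[0,0,0]],
  [[0,0,0],[0,0,0]],
  [[0,0,0],[0,0,0]],
  [[0,0,0],[0,0,0]],
  [[0,0,0],[0,0,0]],
], fingers=0.5)

```text
clock: 11.45
tool_pos: [0.4629, -0.0131, 0.0814]
eef_rot: [1.0, 0.016, -0.008, 0.0]
contact_force: [0.6, -0.1, 0.2]
opening: 0.504
finger_force: 0.0
```

send_rows([
  [[0,0,0],[0,0,0]],
  [[0,0,0],[0,0,0]],
  [[0,0,0],[0,0,0]],
  [[0,0,0],[0,0,0]],
  [[0,0,0],[0,0,0]],
], fingers=0)

```text
clock: 12.08
tool_pos: [0.4629, -0.0131, 0.0815]
eef_rot: [1.0, 0.016, -0.008, 0.0]
contact_force: [0.4, 0.3, -0.6]
opening: 0.001
finger_force: 0.0
```

Run:
```python
from h import *
print(np.round(get_state()["q"],3))
tgt((.4395,-.013,.0814,.03),(.4395,-.013,.0155,.03))
```

```text
[ 0.176  0.805 -0.401  2.146  0.872  0.374 -2.49 ]
t 12.07 tcp [ 0.4629 -0.0131  0.0815] yaw 1.81 open 0.001 F [ 0.4  0.3 -0.6] grip 0.0
[-0.078, -0.003, 0.002] [-0.0, 0.005, 0.001]
[-0.074, -0.003, 0.221] [-0.0, 0.005, 0.001]
```

send_rows([
  [[-0.04,0,0],[0,0.003,0]],
  [[-0.078,-0.003,0],[0,0.005,0]],
  [[-0.076,-0.003,0.08],[0,0.005,0]],
  [[-0.075,-0.003,0.16],[0,0.005,0]],
  [[-0.074,-0.003,0.218],[0,0.005,0]],
  [[-0.074,-0.003,0.218],[0,0.005,0]],
  [[-0.074,-0.003,0.218],[0,0.005,0]],
], fingers=0.5)

```text
clock: 12.95
tool_pos: [0.4462, -0.0131, 0.0219]
eef_rot: [1.0, 0.015, -0.005, -0.001]
contact_force: [-0.7, 0.6, 0.1]
opening: 0.504
finger_force: 0.0
```

Run:
```python
from h import *
print(np.round(get_state()["q"],3))
tgt((.4395,-.013,.0155,.03))
```

```text
[-0.04   0.908 -0.051  2.223  1.043  0.043 -2.654]
t 12.95 tcp [ 0.4462 -0.0131  0.0219] yaw 1.76 open 0.504 F [-0.7  0.6  0.1] grip 0.0
[-0.022, -0.001, 0.021] [-0.001, 0.003, 0.0]
```

send_rows([
  [[0,0,-0.1],[0,0,0]],
  [[0,0,-0.22],[0,0,-0.058]],
  [[0,0,-0.35],[0,0,-0.116]],
  [[0,0,-0.35],[0,0,-0.174]],
  [[0,0,-0.35],[0,0,-0.232]],
  [[0,0,-0.35],[0,0,-0.29]],
  [[0,0,-0.35],[0,0,-0.348]],
  [[0,0,-0.35],[0,0,-0.406]],
  [[0,0,-0.35],[0,0,-0.464]],
  [[0,0,-0.35],[0,0,-0.522]],
  [[0,0,-0.35],[0,0,-0.58]],
  [[0,0,-0.35],[0,0,-0.638]],
])

```text
clock: 14.45
tool_pos: [0.447, -0.0141, 0.1273]
eef_rot: [0.523, 0.852, -0.003, -0.005]
contact_force: [0.6, 0.8, 0.4]
opening: 0.5
finger_force: 0.0
```

send_rows([
  [[0,0,0],[0,0,-0.058]],
  [[0,0,0],[0,0,-0.116]],
  [[0,0,0],[0,0,-0.174]],
  [[0,0,0],[0,0,-0.232]],
  [[0,0,0],[0,0,-0.29]],
  [[0,0,0],[0,0,-0.348]],
  [[0,0,0],[0,0,-0.362]],
  [[0,0,0],[0,0,-0.362]],
])

```text
clock: 15.45
tool_pos: [0.447, -0.014, 0.127]
eef_rot: [-0.015, 1.0, 0.0, -0.005]
contact_force: [-0.8, -0.6, -0.3]
opening: 0.495
finger_force: 0.0
```

```bash
cat >> h.py <<'E'
def tgt2(*L):
    "rows for grasp-point targets (x,y,z,yaw,tilt): tool x along -x world at yaw 0; tilt>0 leans body to +x (fingers to -x)"
    tgt();s=get_state();p=np.array(s["tool_pos"]);q=R.from_quat(s["eef_rot"]);print("q",np.round(s["q"],3),"grasp",(p-q.apply([0,0,.019])).round(4))
    for x,y,z,a,t in L:
        g=R.from_euler("z",a+np.pi)*R.from_euler("x",np.pi)*R.from_euler("y",t)
        w=np.array([x,y,z])+g.apply([0,0,.019])
        print((q.inv().apply(w-p)/.3).round(3).tolist(),((q.inv()*g).as_rotvec()/np.pi).round(3).tolist())
E
python3 - <<'E'
from h import *
tgt2((.4395,-.013,.14,.03,.2),(.4395,-.013,.0345,.03,.2))
g=R.from_euler("z",np.pi)*R.from_euler("x",np.pi)*R.from_euler("y",.2);print(g.as_matrix().round(2))
E
```

```text
t 15.45 tcp [ 0.447 -0.014  0.127] yaw -178.25 open 0.495 F [-0.8 -0.6 -0.3] grip 0.0
q [ 0.592  0.965 -1.198  2.153  1.172  0.975  0.287] grasp [ 0.4472 -0.014   0.146 ]
[0.037, 0.004, 0.019] [0.0, 0.06, 0.0]
[0.033, 0.004, 0.371] [0.0, 0.06, 0.0]
[[-0.98  0.   -0.2 ]
 [ 0.    1.    0.  ]
 [ 0.2   0.   -0.98]]
```

send_rows([
  [[0.015,0.002,0.1],[0,0.015,0]],
  [[0.029,0.004,0.2],[0,0.03,0]],
  [[0.029,0.004,0.29],[0,0.03,0]],
  [[0.029,0.004,0.345],[0,0.03,0]],
  [[0.029,0.004,0.371],[0,0.03,0]],
  [[0.029,0.004,0.371],[0,0.03,0]],
  [[0.029,0.004,0.371],[0,0.03,0]],
])

```text
clock: 16.32
tool_pos: [0.4375, -0.0124, 0.016]
eef_rot: [-0.016, 0.999, -0.0, -0.052]
contact_force: [-0.3, 0.1, -1.1]
opening: 0.503
finger_force: 0.0
```

Run:
```python
from h import *
tgt2((.4395,-.013,.0345,.03,.1))
```

```text
t 16.32 tcp [ 0.4375 -0.0124  0.016 ] yaw -178.18 open 0.503 F [-0.3  0.1 -1.1] grip 0.0
q [ 0.516  1.173 -1.057  2.13   1.334  0.956  0.205] grasp [ 0.4395 -0.0123  0.0349]
[-0.0, -0.002, 0.001] [0.0, -0.001, 0.001]
```

send_rows([
  [[0,0,0],[0,0,0]],
  [[0,0,0],[0,0,0]],
  [[0,0,0],[0,0,0]],
  [[0,0,0],[0,0,0]],
  [[0.001,0,-0.043],[0,0,0]],
  [[-0.002,0,-0.087],[0,0,0]],
  [[-0.009,0,-0.13],[0,0,0]],
  [[-0.021,0,-0.171],[0,0,0]],
  [[-0.037,0,-0.212],[0,0,0]],
  [[-0.056,0,-0.25],[0,0,0]],
  [[-0.08,0,-0.286],[0,0,0]],
  [[-0.107,0,-0.32],[0,0,0]],
], fingers=0)

```text
clock: 17.82
tool_pos: [0.4798, -0.0113, 0.1081]
eef_rot: [-0.016, 0.998, -0.0, -0.053]
contact_force: [-3.4, -1.4, 1.4]
opening: 0.267
finger_force: 4.0
```

send_rows([
  [[-0.031,0,-0.032],[0,0,0]],
  [[-0.064,0,-0.059],[0,0,0]],
  [[-0.1,0,-0.084],[0,0,0]],
  [[-0.138,0,-0.104],[0,0,0]],
  [[-0.177,0,-0.121],[0,0,0]],
  [[-0.219,0,-0.134],[0,0,0]],
  [[-0.262,0,-0.142],[0,0,0]],
  [[-0.304,0,-0.146],[0,0,0]],
  [[-0.348,0,-0.146],[0,0,0]],
  [[-0.391,0,-0.142],[0,0,0]],
  [[-0.42,0,-0.137],[0,0,0]],
  [[-0.42,0,-0.137],[0,0,0]],
])

```text
clock: 19.32
tool_pos: [0.6093, -0.0069, 0.1344]
eef_rot: [-0.016, 0.998, -0.0, -0.053]
contact_force: [-1.5, -1.4, -2.8]
opening: 0.266
finger_force: 4.0
```

Run:
```python
from h import *
import cv2
a,b=snapshot("scene")["img"],snapshot("side")["img"]
cv2.imwrite("pics/t1.png",cv2.resize(np.hstack([a[140:340,240:420],b[170:370,150:330]]),None,fx=2.2,fy=2.2,interpolation=cv2.INTER_CUBIC))
tgt2((.54,-.007,.24,0,0),(.4717,.307,.24,-.035,0))
```

```text
t 19.43 tcp [ 0.6085 -0.007   0.1347] yaw -178.15 open 0.273 F [-0.4  0.1 -3.1] grip 4.0
q [ 0.473  1.1   -1.165  1.571  0.979  1.279  0.725] grasp [ 0.6105 -0.0069  0.1536]
[0.258, 0.008, -0.262] [-0.0, -0.034, 0.01]
[0.45, 1.061, -0.24] [-0.001, -0.034, 0.021]
```

View pics/t1.png

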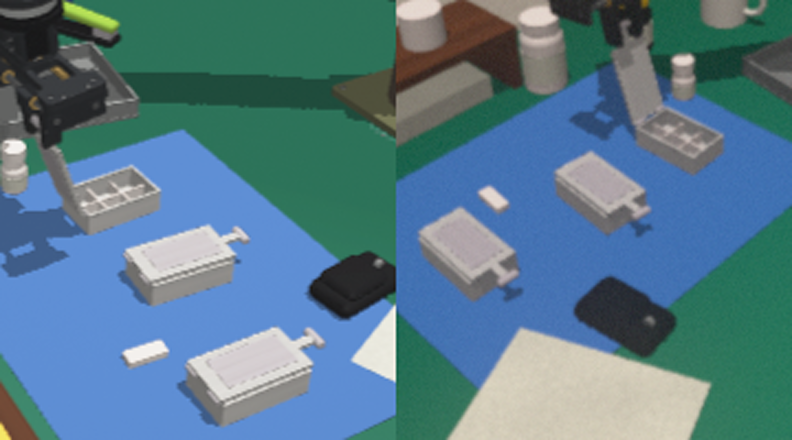

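send_rows([
  [[0,0,0],[0,0,0]],
  [[0,0,0],[0,0,0]],
  [[0,0,0],[0,0,0]],
  [[0,0,-0.1],[0,0,0]],
  [[0,0,-0.2],[0,0,0]],
  [[0.05,0.05,-0.27],[0,0,0]],
  [[0.12,0.2,-0.27],[0,0,0]],
  [[0.19,0.37,-0.27],[0,0,0.01]],
  [[0.26,0.54,-0.26],[0,0,0.02]],
  [[0.33,0.71,-0.25],[0,0,0.021]],
  [[0.4,0.85,-0.25],[0,0,0.021]],
  [[0.4,0.85,-0.25],[0,0,0.021]],
], fingers=0.5)

```text
clock: 20.92
tool_pos: [0.4852, 0.2485, 0.2237]
eef_rot: [0.012, 0.999, -0.001, -0.053]
contact_force: [1.2, 0.2, -1.0]
opening: 0.499
finger_force: 0.0
```

Run:
```python
from h import *
tgt2((.4717,.307,.14,-.035,.1),(.4717,.307,.0345,-.035,.1))
```

```text
t 20.93 tcp [0.4852 0.2485 0.2237] yaw 178.60 open 0.499 F [ 1.2  0.2 -1. ] grip 0.0
q [ 0.085  0.914 -1.216  1.709  0.808  1.229  0.208] grasp [0.4872 0.2485 0.2426]
[0.02, 0.195, 0.346] [-0.001, -0.002, 0.003]
[-0.018, 0.196, 0.695] [-0.001, -0.002, 0.003]
```

Then down, grip, partial lift test on tin 3.

send_rows([
  [[0.03,0.15,0.1],[0,0,0.003]],
  [[0.03,0.196,0.25],[0,0,0.003]],
  [[0.01,0.196,0.43],[0,0,0.003]],
  [[-0.005,0.196,0.57],[0,0,0.003]],
  [[-0.015,0.196,0.66],[0,0,0.003]],
  [[-0.018,0.196,0.695],[0,0,0.003]],
  [[-0.018,0.196,0.695],[0,0,0.003]],
  [[-0.018,0.196,0.695],[0,0,0.003]],
])

```text
clock: 21.92
tool_pos: [0.475, 0.3028, 0.0155]
eef_rot: [0.022, 0.998, -0.002, -0.052]
contact_force: [0.0, 0.2, 0.4]
opening: 0.5
finger_force: 0.0
```

send_rows([
  [[0,0,0],[0,0,0]],
  [[0,0,0],[0,0,0]],
  [[0,0,0],[0,0,0]],
  [[0,0,0],[0,0,0]],
  [[0.001,0,-0.043],[0,0,0]],
  [[-0.002,0,-0.087],[0,0,0]],
  [[-0.009,0,-0.13],[0,0,0]],
  [[-0.021,0,-0.171],[0,0,0]],
  [[-0.037,0,-0.212],[0,0,0]],
  [[-0.037,0,-0.212],[0,0,0]],
], fingers=0)

```text
clock: 23.18
tool_pos: [0.4926, 0.3024, 0.0774]
eef_rot: [0.022, 0.998, -0.002, -0.053]
contact_force: [-4.3, 1.4, 1.7]
opening: 0.27
finger_force: 4.0
```

send_rows([
  [[0,0,0],[0,0,0]],
  [[0,0,0],[0,0,0]],
  [[0,0,0],[0,0,0]],
  [[0,0,0],[0,0,0]],
  [[0,0,0],[0,0,0]],
], fingers=0.5)

```text
clock: 23.8
tool_pos: [0.4923, 0.3019, 0.0761]
eef_rot: [0.022, 0.998, -0.002, -0.053]
contact_force: [0.1, -1.8, 0.7]
opening: 0.497
finger_force: 0.0
```

send_rows([
  [[0,0,0],[0,0,0]],
  [[0,0,0],[0,0,0]],
  [[0,0,0],[0,0,0]],
  [[0,0,0],[0,0,0]],
  [[0,0,0],[0,0,0]],
], fingers=0)

```text
clock: 24.42
tool_pos: [0.4922, 0.3019, 0.0762]
eef_rot: [0.022, 0.998, -0.002, -0.053]
contact_force: [0.7, 0.0, 0.2]
opening: 0.001
finger_force: 0.0
```

Run:
```python
from h import *
tgt2((.4717,.307,.0345,-.035,.1))
```

```text
t 24.43 tcp [0.4922 0.3019 0.0762] yaw 177.49 open 0.001 F [0.7 0.  0.2] grip 0.0
q [-0.071  1.116 -1.055  1.713  1.005  1.055  0.047] grasp [0.4943 0.302  0.0951]
[0.054, 0.015, 0.209] [-0.002, -0.002, -0.003]
```

send_rows([
  [[0.03,0.002,0],[0,0,0]],
  [[0.065,0.002,0],[0,0,0]],
  [[0.065,0.002,0.08],[0,0,0]],
  [[0.058,0.002,0.16],[0,0,0]],
  [[0.054,0.002,0.208],[0,0,0]],
  [[0.054,0.002,0.208],[0,0,0]],
  [[0.054,0.002,0.208],[0,0,0]],
], fingers=0.5)

```text
clock: 25.3
tool_pos: [0.4697, 0.3037, 0.0167]
eef_rot: [0.022, 0.998, -0.002, -0.053]
contact_force: [-0.1, 0.0, -0.1]
opening: 0.501
finger_force: 0.0
```

send_rows([
  [[0,0,0],[0,0,0]],
  [[0,0,0],[0,0,0]],
  [[0,0,0],[0,0,0]],
  [[0,0,0],[0,0,0]],
  [[0.001,0,-0.043],[0,0,0]],
  [[-0.002,0,-0.087],[0,0,0]],
  [[-0.009,0,-0.13],[0,0,0]],
  [[-0.021,0,-0.171],[0,0,0]],
  [[-0.037,0,-0.212],[0,0,0]],
  [[-0.056,0,-0.25],[0,0,0]],
  [[-0.08,0,-0.286],[0,0,0]],
  [[-0.107,0,-0.32],[0,0,0]],
], fingers=0)

```text
clock: 26.8
tool_pos: [0.5121, 0.3028, 0.1091]
eef_rot: [0.021, 0.998, -0.001, -0.053]
contact_force: [-2.7, 2.2, 2.5]
opening: 0.272
finger_force: 4.0
```

send_rows([
  [[-0.031,0,-0.032],[0,0,0]],
  [[-0.064,0,-0.059],[0,0,0]],
  [[-0.1,0,-0.084],[0,0,0]],
  [[-0.138,0,-0.104],[0,0,0]],
  [[-0.177,0,-0.121],[0,0,0]],
  [[-0.219,0,-0.134],[0,0,0]],
  [[-0.262,0,-0.142],[0,0,0]],
  [[-0.304,0,-0.146],[0,0,0]],
  [[-0.348,0,-0.146],[0,0,0]],
  [[-0.391,0,-0.142],[0,0,0]],
  [[-0.42,0,-0.137],[0,0,0]],
  [[-0.42,0,-0.137],[0,0,0]],
])

```text
clock: 28.3
tool_pos: [0.6424, 0.2958, 0.1352]
eef_rot: [0.023, 0.998, -0.002, -0.052]
contact_force: [0.8, 1.2, 2.7]
opening: 0.267
finger_force: 3.9
```

send_rows([
  [[0,0,0],[0,0,0]],
  [[0,0,0],[0,0,0]],
  [[0,0,0],[0,0,0]],
  [[0,0,-0.1],[0,0,0]],
  [[0,0,-0.2],[0,0,0]],
  [[0.05,-0.05,-0.27],[0,0,0]],
  [[0.1,-0.2,-0.27],[0,-0.01,0]],
  [[0.16,-0.37,-0.27],[0,-0.02,0]],
  [[0.22,-0.52,-0.26],[0,-0.03,0]],
  [[0.22,-0.56,-0.25],[0,-0.033,0]],
  [[0.22,-0.56,-0.25],[0,-0.033,0]],
  [[0.22,-0.56,-0.25],[0,-0.033,0]],
], fingers=0.5)

```text
clock: 29.8
tool_pos: [0.5768, 0.1336, 0.2185]
eef_rot: [0.021, 1.0, -0.002, -0.001]
contact_force: [0.4, -0.1, -0.6]
opening: 0.5
finger_force: 0.0
```

Run:
```python
from h import *
import cv2
a,b=snapshot("scene")["img"],snapshot("side")["img"]
cv2.imwrite("pics/t3a.png",a);cv2.imwrite("pics/t3b.png",b)
cv2.imwrite("pics/t3.png",cv2.resize(np.hstack([a[200:335,270:400],b[195:330,140:270]]),None,fx=3.0,fy=3.0,interpolation=cv2.INTER_CUBIC))
tgt2((.5156,.1339,.12,-.0437,0),(.5156,.1339,.022,-.0437,0))
```

```text
t 29.90 tcp [0.5766 0.1337 0.2184] yaw 177.61 open 0.504 F [-0.5 -0.8 -0.6] grip 0.0
q [ 0.275  0.917 -1.171  1.663  0.903  1.204  0.409] grasp [0.5766 0.1338 0.2374]
[0.202, -0.006, 0.392] [-0.002, -0.001, 0.001]
[0.202, -0.004, 0.718] [-0.002, -0.001, 0.001]
```

View pics/t3.png

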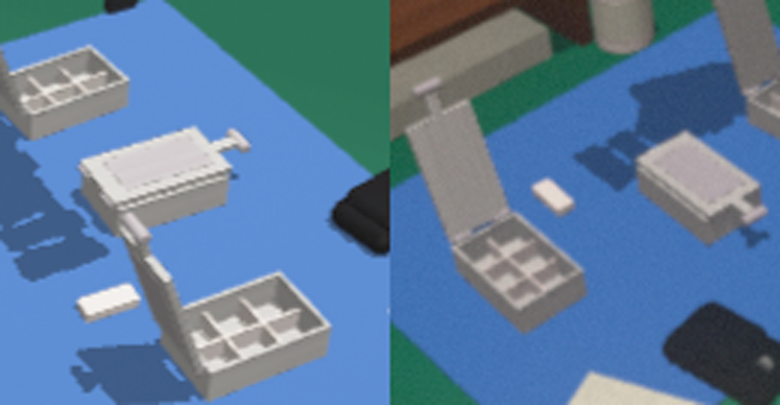

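send_rows([
  [[0.08,0,0.1],[0,0,0]],
  [[0.16,-0.004,0.24],[0,0,0]],
  [[0.202,-0.004,0.39],[0,0,0]],
  [[0.202,-0.004,0.5],[0,0,0]],
  [[0.202,-0.004,0.6],[0,0,0]],
  [[0.202,-0.004,0.68],[0,0,0]],
  [[0.202,-0.004,0.711],[0,0,0]],
  [[0.202,-0.004,0.711],[0,0,0]],
  [[0.202,-0.004,0.711],[0,0,0]],
], fingers=1)

```text
clock: 31.02
tool_pos: [0.5158, 0.1324, 0.006]
eef_rot: [0.021, 1.0, -0.003, -0.0]
contact_force: [-0.2, 0.5, -0.0]
opening: 0.997
finger_force: 0.0
```

send_rows([
  [[0,0,0],[0,0,0]],
  [[0,0,0],[0,0,0]],
  [[0,0,0],[0,0,0]],
  [[0,0,0],[0,0,0]],
  [[0,0,0],[0,0,0]],
  [[0,0,-0.02],[0,0,0]],
  [[0,0,-0.05],[0,0,0]],
  [[0,0,-0.1],[0,0,0]],
  [[0,0,-0.1],[0,0,0]],
], fingers=0, newtons=25)

```text
clock: 32.15
tool_pos: [0.516, 0.1323, 0.0365]
eef_rot: [0.022, 1.0, -0.003, -0.0]
contact_force: [0.8, -0.1, -4.4]
opening: 0.704
finger_force: 24.9
```

Run:
```python
from h import *
tgt2((.45,.134,.13,-.0437,0),(.45,0,.13,-.05,0),(.46,-.15,.13,-.1,0),(.473,-.279,.13,-.158,0),(.473,-.279,.029,-.158,0))
```

```text
t 32.15 tcp [0.516  0.1323 0.0365] yaw 177.53 open 0.704 F [ 0.8 -0.1 -4.4] grip 24.9
q [ 0.194  1.104 -0.974  1.95   1.266  0.891  0.027] grasp [0.516  0.1324 0.0555]
[0.22, -0.005, -0.248] [-0.002, 0.0, 0.0]
[0.201, -0.452, -0.246] [-0.002, 0.0, 0.002]
[0.146, -0.95, -0.243] [-0.002, 0.0, 0.018]
[0.084, -1.377, -0.24] [-0.002, 0.0, 0.037]
[0.084, -1.375, 0.096] [-0.002, 0.0, 0.037]
```

send_rows([
  [[0.04,0,-0.1],[0,0,0]],
  [[0.12,0,-0.2],[0,0,0]],
  [[0.21,-0.01,-0.25],[0,0,0]],
  [[0.22,-0.1,-0.25],[0,0,0]],
  [[0.215,-0.22,-0.25],[0,0,0]],
  [[0.21,-0.35,-0.25],[0,0,0.002]],
  [[0.2,-0.48,-0.25],[0,0,0.004]],
  [[0.185,-0.61,-0.245],[0,0,0.008]],
  [[0.17,-0.74,-0.245],[0,0,0.012]],
  [[0.155,-0.86,-0.245],[0,0,0.016]],
  [[0.146,-0.95,-0.245],[0,0,0.018]],
  [[0.146,-0.95,-0.245],[0,0,0.018]],
])

```text
clock: 33.65
tool_pos: [0.4587, -0.1533, 0.1102]
eef_rot: [0.052, 0.999, -0.004, -0.002]
contact_force: [-0.1, 0.3, -4.6]
opening: 0.704
finger_force: 24.9
```

send_rows([
  [[-0.02,-0.1,0],[0,0,0.005]],
  [[-0.03,-0.22,0],[0,0,0.01]],
  [[-0.045,-0.34,0],[0,0,0.015]],
  [[-0.05,-0.4,0.02],[0,0,0.019]],
  [[-0.05,-0.4,0.02],[0,0,0.019]],
  [[-0.05,-0.4,0.02],[0,0,0.019]],
])

```text
clock: 34.4
tool_pos: [0.4627, -0.2691, 0.1056]
eef_rot: [0.078, 0.997, -0.002, -0.001]
contact_force: [-0.7, -0.1, -4.7]
opening: 0.702
finger_force: 24.9
```

Run:
```python
from h import *
import cv2
b=np.hstack([snapshot("scene")["img"][120:240,200:330],snapshot("side")["img"][150:270,280:410]]);cv2.imwrite("pics/pl.png",cv2.resize(b,None,fx=3,fy=3,interpolation=cv2.INTER_CUBIC))
tgt2((.473,-.279,.04,-.158,0),(.473,-.279,.0305,-.158,0))
```

```text
t 34.50 tcp [ 0.4628 -0.2694  0.1058] yaw 171.06 open 0.701 F [ 0.5  0.2 -4. ] grip 24.9
q [ 0.998  0.99  -1.028  1.924  1.103  0.939  0.811] grasp [ 0.4629 -0.2693  0.1248]
[-0.039, -0.025, 0.283] [-0.002, -0.0, 0.001]
[-0.039, -0.024, 0.314] [-0.002, -0.0, 0.001]
```

View pics/pl.png

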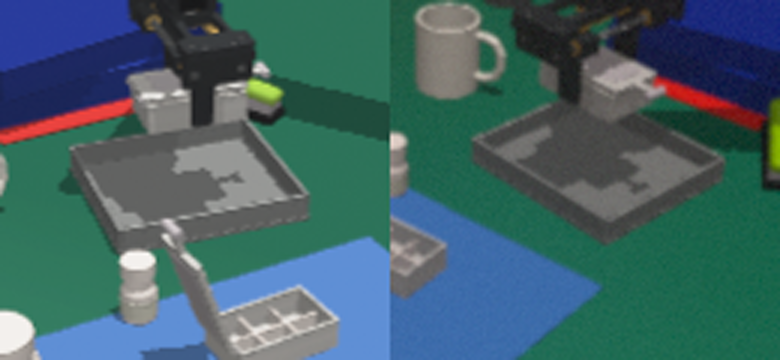

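send_rows([
  [[-0.03,-0.02,0.03],[0,0,0]],
  [[-0.039,-0.025,0.1],[0,0,0]],
  [[-0.039,-0.025,0.18],[0,0,0]],
  [[-0.039,-0.025,0.24],[0,0,0]],
  [[-0.039,-0.025,0.28],[0,0,0]],
  [[-0.039,-0.025,0.3],[0,0,0]],
  [[-0.039,-0.025,0.31],[0,0,0]],
  [[-0.039,-0.025,0.31],[0,0,0]],
  [[-0.039,-0.025,0.31],[0,0,0]],
])

```text
clock: 35.62
tool_pos: [0.4728, -0.2814, 0.013]
eef_rot: [0.08, 0.997, -0.004, -0.001]
contact_force: [0.4, -0.1, -3.5]
opening: 0.705
finger_force: 24.9
```

Run:
```python
from h import *
tgt2((.473,-.279,.0305,-.158,0))
```

```text
t 35.62 tcp [ 0.4728 -0.2814  0.013 ] yaw 170.87 open 0.705 F [ 0.4 -0.1 -3.5] grip 24.9
q [ 0.954  1.135 -0.922  1.903  1.281  0.862  0.719] grasp [ 0.4729 -0.2812  0.032 ]
[0.001, 0.008, 0.005] [-0.002, -0.0, -0.0]
```

send_rows([
  [[0,0,0.004],[0,0,0]],
  [[0,0,0.007],[0,0,0]],
  [[0,0,0.007],[0,0,0]],
])

```text
clock: 36.0
tool_pos: [0.4726, -0.2814, 0.0105]
eef_rot: [0.08, 0.997, -0.004, -0.001]
contact_force: [0.1, -0.5, -2.2]
opening: 0.7
finger_force: 24.9
```

send_rows([
  [[0,0,0],[0,0,0]],
  [[0,0,0],[0,0,0]],
  [[0,0,0],[0,0,0]],
  [[0,0,-0.1],[0,0,0]],
  [[0,0,-0.25],[0,0,0]],
  [[0,0,-0.35],[0,0,0]],
  [[0,0,-0.35],[0,0,0]],
  [[0,0,-0.35],[0,0,0]],
], fingers=0.88, newtons=4)

```text
clock: 37.0
tool_pos: [0.4721, -0.2808, 0.1146]
eef_rot: [0.08, 0.997, -0.004, -0.002]
contact_force: [-0.0, -0.3, -0.4]
opening: 0.875
finger_force: 0.0
```

Run:
```python
from h import *
import cv2
d=snapshot("wrist");s=get_state();T=np.eye(4);T[:3,:3]=R.from_quat(s["eef_rot"]).as_matrix();T[:3,3]=s["tool_pos"]
cv2.imwrite("pics/w2.png",d["img"]);d["cam_to_world"]=T@np.array(d["T_tool_cam"])
h=(.473-.077*np.cos(.158),-.281+.077*np.sin(.158))
print(h,"expected px",proj(d,[[h[0],h[1],.039]]),"jac",[(onz(d,(u,v),.039)[:2]).round(4) for u,v in((200,300),(300,300),(200,200))])
tgt2((h[0],h[1],.12,-.158,.1),(h[0],h[1],.0395,-.158,.1))
```

```text
(np.float64(0.39695911622556573), np.float64(-0.2688845555259833)) expected px [[275.36827864 106.14170647]] jac [array([ 0.5324, -0.3513]), array([ 0.5447, -0.273 ]), array([ 0.4524, -0.3332])]
t 37.05 tcp [ 0.4719 -0.2807  0.1142] yaw 170.87 open 0.883 F [-0.9 -0.3  1. ] grip 0.0
q [ 1.003  0.986 -1.031  1.877  1.068  0.965  0.864] grasp [ 0.472  -0.2805  0.1332]
[0.259, -0.001, 0.045] [-0.002, 0.031, -0.001]
[0.258, 0.001, 0.313] [-0.002, 0.031, -0.001]
```

View pics/w2.png

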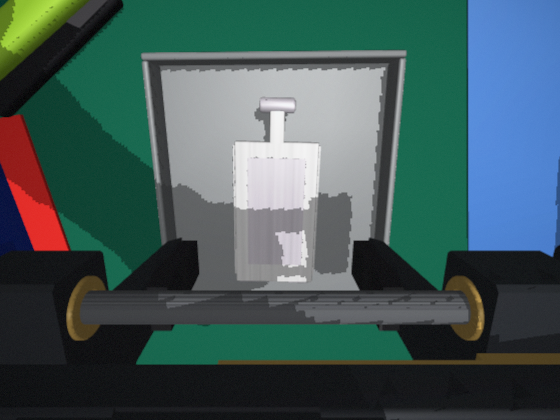

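send_rows([
  [[0.1,0.001,0],[0,0.015,0]],
  [[0.2,0.002,0.02],[0,0.031,0]],
  [[0.258,0.003,0.06],[0,0.031,0]],
  [[0.258,0.003,0.15],[0,0.031,0]],
  [[0.258,0.003,0.23],[0,0.031,0]],
  [[0.258,0.003,0.29],[0,0.031,0]],
  [[0.258,0.003,0.313],[0,0.031,0]],
  [[0.258,0.003,0.313],[0,0.031,0]],
  [[0.258,0.003,0.313],[0,0.031,0]],
], fingers=0.5)

```text
clock: 38.17
tool_pos: [0.3966, -0.268, 0.0219]
eef_rot: [0.08, 0.996, 0.0, -0.049]
contact_force: [-0.4, 0.7, 0.5]
opening: 0.499
finger_force: 0.0
```

Run:
```python
from h import *
tgt2((.397,-.2675,.0395,-.158,.1))
```

```text
t 38.17 tcp [ 0.3966 -0.268   0.0219] yaw 170.84 open 0.499 F [-0.4  0.7  0.5] grip 0.0
q [ 0.99   1.099 -0.915  2.03   1.242  0.877  0.692] grasp [ 0.3984 -0.2682  0.0408]
[0.005, 0.002, 0.005] [-0.002, 0.001, -0.001]
```

send_rows([
  [[0.004,0.002,0.004],[0,0,0]],
  [[0.004,0.002,0.004],[0,0,0]],
  [[0.004,0.002,0.004],[0,0,0]],
  [[0.004,0.002,0.004],[0,0,0]],
], fingers=0, newtons=4)

```text
clock: 38.67
tool_pos: [0.395, -0.2674, 0.0206]
eef_rot: [0.08, 0.996, 0.0, -0.049]
contact_force: [-0.8, -0.0, 1.3]
opening: 0.268
finger_force: 4.0
```

send_rows([
  [[0.001,0,-0.043],[0,0,0]],
  [[-0.002,0,-0.087],[0,0,0]],
  [[-0.009,0,-0.13],[0,0,0]],
  [[-0.021,0,-0.171],[0,0,0]],
  [[-0.037,0,-0.212],[0,0,0]],
  [[-0.056,0,-0.25],[0,0,0]],
  [[-0.08,0,-0.286],[0,0,0]],
  [[-0.103,0,-0.315],[0,0,0]],
  [[-0.103,0,-0.315],[0,0,0]],
  [[-0.103,0,-0.315],[0,0,0]],
])

```text
clock: 39.92
tool_pos: [0.4341, -0.2731, 0.1113]
eef_rot: [0.08, 0.996, 0.0, -0.05]
contact_force: [-4.1, -1.3, 3.4]
opening: 0.265
finger_force: 4.0
```

send_rows([
  [[0,0,0],[0,0,0]],
  [[0,0,0],[0,0,0]],
  [[0,0,0],[0,0,0]],
  [[0,0,0],[0,0,0]],
  [[0,0,-0.06],[0,0,0]],
  [[0,0,-0.15],[0,0,0]],
  [[0,0,-0.3],[0,0,0]],
  [[0,0,-0.45],[0,0,0]],
  [[0,0,-0.5],[0,0,0]],
  [[0,0,-0.5],[0,0,0]],
], fingers=0.5)

```text
clock: 41.18
tool_pos: [0.4498, -0.2743, 0.2617]
eef_rot: [0.08, 0.996, -0.0, -0.049]
contact_force: [0.6, -0.2, 0.6]
opening: 0.501
finger_force: 0.0
```

Run:
```python
from h import *
import cv2
tgt2()
c=cams();t=np.array([.473,-.281,.005]);M=R.from_euler("z",-.158).as_matrix()
from itertools import product
best={}
for n in c: cv2.imwrite(f"pics/f_{n}.png",c[n]["img"])
# bar and lid edges predicted at several lid angles; brightness along predicted bar
for a in np.arange(0,1.6,.1):
    s,k=np.sin(a),np.cos(a);o=[]
    for n in c:
        y=np.linspace(-.01,.01,9);P=np.array([t+M@[.053-.13*k+.003*s,v,.031+.13*s+.003*k] for v in y])
        u=proj(c[n],P);o.append(np.mean([cv2.getRectSubPix(c[n]["img"],(1,1),tuple(map(float,q))).mean() for q in u]))
    print("%.1f"%a,np.round(o))
```

```text
t 41.17 tcp [ 0.4498 -0.2743  0.2617] yaw 170.82 open 0.501 F [ 0.6 -0.2  0.6] grip 0.0
q [ 1.056  0.802 -1.162  1.728  0.757  1.258  1.087] grasp [ 0.4517 -0.2744  0.2807]
0.0 [146. 110.]
0.1 [ 87. 109.]
0.2 [ 79. 113.]
0.3 [85. 64.]
0.4 [33. 59.]
0.5 [30. 50.]
0.6 [44. 51.]
0.7 [131.  67.]
0.8 [172. 142.]
0.9 [105.  61.]
1.0 [81. 47.]
1.1 [54. 58.]
1.2 [72. 62.]
1.3 [65. 61.]
1.4 [56. 60.]
1.5 [55. 61.]
```

Run:
```python
from h import *
import cv2
c=cams()
for nm,x,y,w in((1,.5162,-.0105,.03),(3,.5489,.302,-.035)):
    M=R.from_euler("z",w).as_matrix();r=[]
    for a in (0,.5,1.0,1.5,1.7,1.8,1.9,2.0):
        s,k=np.sin(a),np.cos(a)
        P=[np.array([x,y,0])+M@[.053-.13*k+.003*s,v,.031+.13*s+.003*k] for v in np.linspace(-.01,.01,9)]
        r.append((a,)+tuple(int(np.mean([cv2.getRectSubPix(c[n]["img"],(1,1),tuple(map(float,q))).mean() for q in proj(c[n],P)])) for n in c))
    print(nm,r)
# bystanders: change against the first pictures
for n,L in {"scene":{"pill":(246,216),"mouse":(403,270),"eraser":(306,301),"big":(202,250),"amber":(187,218),"mug":(182,187)}}.items():
    a=cv2.imread("pics/scene0.png")
    for k,(u,v) in L.items():
        t=a[v-12:v+12,u-14:u+14];q=c[n]["img"][v-20:v+20,u-22:u+22];m=cv2.minMaxLoc(cv2.matchTemplate(q,t,cv2.TM_CCOEFF_NORMED));print(k,round(m[1],2),m[3],"(8,8 = unmoved)")
```

```text
1 [(0, 150, 112), (0.5, 83, 103), (1.0, 105, 168), (1.5, 149, 90), (1.7, 136, 90), (1.8, 116, 78), (1.9, 195, 125), (2.0, 111, 117)]
3 [(0, 149, 108), (0.5, 106, 120), (1.0, 149, 112), (1.5, 150, 125), (1.7, 150, 105), (1.8, 150, 103), (1.9, 203, 117), (2.0, 126, 142)]
pill 0.99 (8, 8) (8,8 = unmoved)
mouse 1.0 (8, 8) (8,8 = unmoved)
eraser 0.93 (8, 8) (8,8 = unmoved)
big 1.0 (8, 8) (8,8 = unmoved)
amber 1.0 (8, 8) (8,8 = unmoved)
mug 1.0 (8, 8) (8,8 = unmoved)
```

```bash
python3 -c "
from plant import *
print(finish_job())"
```

```text
the job is handed in; nothing more can be done
None
```

The middle tin is the stiff one: it now lies flat in the reject tray with its lid standing at about 0.8 rad, the other two tins stand where they were with lids fully open, and the job is handed in at about 41 s on the robot clock.

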